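# Clamp a glued-up bowl blank in the screw press

### The job

The glued-up bowl blank is waiting in the screw press. Fold the crank handle on the handwheel out until it stands upright, then wind the screw down until the pad bears firmly on the blank, hand-tight but not crushing it. Leave the handle standing out and the blank where it stands in the press, and do not shift the other things on the bench.

Things in the scene. Friction and masses are not known exactly. Their poses are not given: they have to be found in the camera images.
- press: Grey bench screw press, fixed: base plate 170 x 260 x 22 mm, two 25 mm steel columns 107 mm either side of the middle (along its y), crosshead 62 x 262 mm, top 208 mm above the bench (column nuts to 226 mm). Origin: middle of the base's underside, straight below the screw; z up.
- wheel_centre (a point): Point on the screw's axis level with the handle's pin, 16 mm above the web of the handwheel, about 266 mm above the bench. The wheel is a level aluminium disc, 140 mm in diameter, dished: flat web of 59 mm radius, rim 9 mm higher. Wheel, handle and screw sink together 10 mm a clockwise turn.
- wheel (a joint): Turn of the handwheel (rad): clockwise seen from above is positive and lowers the pad, 10 mm a turn. No stops of its own; starts between -1.2 and 1.2. It runs with a steady thread drag, felt at the handle as about 5 N, and stays where it is left.
- handle_pivot (a point): Hinge pin of the folding handle, in a clevis on the wheel 52 mm from the wheel's axis; the pin is level and at right angles to the radius. It goes round with the wheel.
- handle_grip (a point): Point on the handle's middle line 42 mm from its pin. A round black sleeve about 18 mm thick, from 13 to 66 mm from the pin, spinning freely on its own axis. Folded, it lies level from the pin towards the wheel's axis, middle line 16 mm above the web, free on both sides; unfolded it stands upright. Pinch it lightly (20 N) so that it can turn between the fingers: a hard pinch drags it askew.
- handle (a joint): Fold angle of the handle (rad): 0 folded flat into the wheel, 1.57 upright, stop at 1.66. A stiff friction hinge (about 2.5 N at the grip point) that stays where it is left; pushing the upright handle towards the wheel's axis folds it in again.
- pad: Round pad under the screw, 92 mm in diameter, steel faced with rubber that gives 1.1 mm per 100 N. Origin: centre of its underside. Firm is 70 to 240 N on the blank: at the handle 2 to 7 N over the free drag, or 0.5 to 1.6 rad of turning after the pad first touches; 3 to 4 N over the drag is right.
- blank: Bowl blank glued up from three round boards (pale, darker, pale), 120 mm in diameter, roughly 60 mm tall (rough sawn, not to be trusted within some mm), loose on a square plywood board in the press, below the pad. Origin: centre of its underside.
- gouge_long: Turning gouge lying on the bench, pale wooden handle 220 mm long and 34 mm thick, steel blade 200 mm. Origin under the ferrule. Not part of the job.
- gouge_short: Turning gouge lying on the bench, brown wooden handle 180 mm long, steel blade 200 mm. Origin under the ferrule. Not part of the job.
- bowl: Turned wooden bowl, 124 mm across and 55 mm high. Not part of the job.
- glue: White glue bottle, 52 mm in diameter and 150 mm high, standing beside the press. Not part of the job.
- brush: Glue brush lying near the press. Not part of the job.
- spare_blank: Spare round wooden blank, 112 mm in diameter and 42 mm high, lying on the bench. Not part of the job.
- sanding_block: Cork sanding block, 110 x 65 x 35 mm. Not part of the job.

How it is judged:
By the outcome, as a careful person would: the job done as asked, in the order asked, and still so for the second after the job is handed in, with the robot touching nothing.
It also fails if it takes over 72 s, if anything falls off the work surface, if the arm or the gripper's body presses on something with over 40 N, if the wrist force passes 120 N, or if a joint passes its speed limit or range.

### The arm

A 7-joint arm with a two-finger parallel gripper is mounted at the origin on the work surface. World frame = base frame: x ahead of the robot, y to its left, z up, the work surface at z = 0. Lengths are in mm, angles in rad, forces in N, time in s.
With the tool pointing down it reaches from about 425 to 875 mm from the base axis. Payload 4.7 kg.
Tool frame: the origin (TCP) lies midway between the tips of the shut fingers; the grasp point (between the pads) lies arm.grip_depth behind it (arm.grip_depth is the distance from the TCP to the grasp point, in mm); z points along the fingers, y is the line along which they close (so a half turn about z gives the same grasp; the last joint's range is limited). The gripper opens to 87 mm and grips with 3 to 60 N. Pads are 19 mm wide; open, the fingers measure 117 mm over their backs; the gripper's body (75 mm by 190 mm) begins 51 mm behind the grasp point.
Start: joints at [-1.099, 0.321, -0.07, 1.45, 0.023, 1.371, -0.057], TCP at [287.313, 583.075, 222.587] pointing down, gripper open.
Joint ranges: [-2.86, 2.86], [-0.3, 2.09], [-1.38, 1.24], [0.06, 2.45], [-1.56, 4.7], [0.09, 2.05], [-2.69, 2.69]. Speed limits (rad/s): [2.57, 2.57, 3.14, 3.14, 3.14, 3.14, 3.14].

### API

Orientations are given as [roll, pitch, yaw] about the fixed x, y, z axes, in that order (R = Rz(yaw) Ry(pitch) Rx(roll)).
In Python, from bench import arm, read_camera, camera_info, search_frame gives the robot as it stands. The module is installed in compiled form; this text tells all that it offers.
- The arm moves only by the tool jog_arm, never from a script. Its argument "steps" is a list of rows, each a list of 3 entries, a list of its own where there are three numbers: the turn, a rotation vector about the world's x, y, z in rad, then the shift along the world's x, y, z in cm, then the closure in counts, from 0 (fully open) to 255 (shut). In form: [[[ax, ay, az], [x, y, z], jaw], ...]. A call has 1 to 20 rows; each row shifts and turns the commanded pose from where the row before left it; what a row does not reach is not made up. A row lasts 1/10 s, in which the tool goes at most 50 mm and 8.59 degrees, less where a joint would pass 70% of its speed; a pose out of reach is approached as far as the arm can. A call is refused whole if a number of a shift passes 5 or a number of a turn 0.15, either way. A call with a gripper value outside its range is refused whole. The fingers move at their own pace and stop on an object; "squeeze" is the grip in N (left out, the last holds). Time passes only in rows, so rows that do not move let the fingers close. It gives the time, the measured TCP pose, the force, the opening and the grip force at its end, in the units of the state.
- arm.sense(): the state, without advancing time (a new reading comes with each control period).
- read_camera(name): name is "scene" or "top" or "wrist"; returns (picture, depth): 400x640x3 uint8, blue, green, red; 400x640 float32, mm along the optical axis (not along the pixel's ray), 0 where there is no reading.
- camera_info(name): a dict with "K" (3x3 intrinsics, pixels), "world_from_camera" (4x4, takes a point from camera to world coordinates). Camera axes: x right, y up, looking along -z (the intrinsics and any distortion apply to the point x, -y, -z); pixel columns grow to the right and rows downward; lengths in mm; the calibration is good to about 2 mm. A picture is of the moment at which its call begins: read the wrist's pose just before it. camera_info takes no time and is no camera call; for the wrist camera it gives the pose at the moment of the call.
- arm.finish_job(): hands the job in; it is judged then, once.
Trained networks look in the newest picture that a camera, given by its name, has taken for a name from the list of things; names that differ only in an ending like _2 or _b are one class to them, and where a whole thing is asked for, a point or a joint stands for the part that bears it (a point fixed in the world has none). Each returns a list of dicts, best first, with "conf" (0 to 1); they miss things now and then, are a little off and sometimes report something else, mostly with a low value. They report only what shows in the picture. A call takes as long as a camera call.
- search_frame(camera, target): "box" ([left, top, width, height] in pixels, round what is visible of it).
The state is a dict: "t": time; "joints": joint angles; "qvel": joint speeds; "joint_torque": joint torques, N m; "eef_pos": TCP position; "orientation": TCP orientation; "force": force on the tool from outside, world axes, zero at the start; "wrist_torque": the same for the moment, N m; "grip_width": finger opening in mm; "finger_force": force on a finger pad.
Only numpy, scipy, OpenCV 4.12 (cv2) and the standard library are available. Lean on these libraries where they do the work, as an engineer would, in place of code of your own. Each camera call takes 0.05 s, during which the arm holds its last target. There are 200 camera calls.

## Working session

There is one attempt and no reset: what is moved stays moved. The work goes in short steps, Python scripts to look and compute and a tool call to move; the robot and the scene stay as the last step left them, time stands still between calls to the robot, and variables do not carry over. Pictures are saved under pics/ and viewed, at most 10 in all, crops included, and the job is handed in when it is done.

Besides the shell and the picture viewer there is one more tool, called after "Call:" in YAML: its name, and indented under it one key for each argument. jog_arm: Moves the arm, as the interface text tells. Its arguments: {"type":"object","properties":{"steps":{"type":"array","items":{"type":"array"}},"squeeze":{"type":"number"}},"required":["steps"]}

```bash
mkdir -p pics; cat > h.py <<'E'
import numpy as np, cv2
from bench import arm, read_camera, camera_info, search_frame
def pts(name,depth):
    ci=camera_info(name);K=np.array(ci["K"]);T=np.array(ci["world_from_camera"])
    v,u=np.mgrid[0:400,0:640]
    x=(u-K[0,2])/K[0,0]*depth;y=(v-K[1,2])/K[1,1]*depth
    P=np.stack([x,-y,-depth,np.ones_like(depth)],-1)@T.T
    return P[...,:3]
E
python3 - <<'E'
from h import *
s=arm.sense();print(s,arm.grip_depth)
for c in["scene","top"]:
    im,d=read_camera(c);cv2.imwrite(f"pics/{c}0.png",im);P=pts(c,d);np.save(f"{c}P.npy",P)
    ci=camera_info(c);print(c,ci)
    for n in["press","wheel","handle","handle_grip","glue","blank"]:
        r=search_frame(c,n)
        for q in r[:2]:
            l,t,w,h=q["box"];print(c,n,q["box"],round(q["conf"],2),P[int(t+h/2),int(l+w/2)].round())
E
```

```text
{'t': 0.0, 'joints': array([-1.0989074 ,  0.32179711, -0.07009953,  1.4516625 ,  0.02259737,
        1.37082018, -0.05688912]), 'qvel': array([-6.78274839e-05, -9.73626432e-04, -3.47525467e-04, -3.63513020e-04,
       -5.02632614e-04, -1.47919493e-03, -2.41462642e-04]), 'joint_torque': array([ 6.06058666e-05, -4.91296184e+01, -4.03506327e-01, -3.12524700e+01,
       -6.37399871e-02,  4.39145823e-02,  1.95275220e-04]), 'eef_pos': array([287.06769611, 582.55325392, 221.48473538]), 'orientation': array([-3.13969499e+00,  9.22667272e-05,  2.68385851e+00]), 'force': array([ 0.37273837, -0.16990297,  0.20451612]), 'wrist_torque': array([-0.0251019 , -0.04769549, -0.04467034]), 'finger_force': 0.0, 'grip_width': 86.98779235769392} 18.700000000000003
scene {'K': array([[415.75588508,   0.        , 311.96952066],
       [  0.        , 415.75588508, 196.20433481],
       [  0.        ,   0.        ,   1.        ]]), 'world_from_camera': array([[ 7.96382999e-01, -3.20423297e-01,  5.12935697e-01,
         1.10027963e+03],
       [ 6.04783057e-01,  4.26693190e-01, -6.72436150e-01,
        -7.7486
[... 813 characters left out ...]
[[ 2.32934109e-02,  9.96442331e-01, -8.09944346e-02,
         4.38798392e+02],
       [-9.99660115e-01,  2.41640274e-02,  9.78543774e-03,
        -1.50117866e+01],
       [ 1.17077761e-02,  8.07389696e-02,  9.96666517e-01,
         1.49177512e+03],
       [ 0.00000000e+00,  0.00000000e+00,  0.00000000e+00,
         1.00000000e+00]])}
top press [257.9, 179.5, 78.9, 60.4] 0.87 [529.  54. 253.]
top wheel [271.3, 180.2, 45.6, 44.4] 0.94 [549.  63. 280.]
top handle [277.5, 199.8, 20.8, 5.8] 0.49 [549.  85. 274.]
top handle_grip [186.5, 176.5, 14.1, 111.4] 0.73 [449. 459.  20.]
top handle_grip [275.7, 196.0, 25.3, 6.1] 0.57 [558.  82. 276.]
top glue [237.3, 204.0, 19.0, 15.2] 0.71 [528. 245. 110.]
```

```bash
cd pics; python3 -c "
import cv2,numpy as np
cv2.imwrite('a.png',cv2.resize(np.vstack([cv2.imread('scene0.png'),cv2.imread('top0.png')]),(480,600)))"
```

```text
(no output)
```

View pics/a.png

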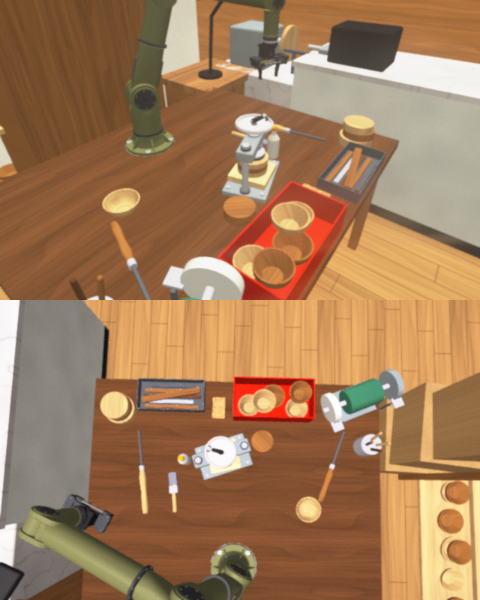

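The arm is at upper left. The press is at about (295, 205) in the full top view, with the handle folded and its pin on the +y side. Next: fit the wheel and handle, and measure the pad gap.

```bash
python3 - <<'E'
from h import *
for c,(r0,r1,c0,c1) in dict(top=(165,245,240,350),scene=(140,260,280,400)).items():
    P=np.load(f"{c}P.npy");im=cv2.imread(f"pics/{c}0.png")
    near=np.hypot(P[...,0]-555,P[...,1]-57)<110
    m=near&(P[...,2]>240)&(P[...,2]<300)
    cs=max(cv2.findContours(m.astype(np.uint8),0,1)[0],key=cv2.contourArea)[:,0]
    print(c,m.sum(),"z pct",np.percentile(P[m][:,2],[5,25,50,75,95]).round(1))
    if c=="top": 
        print("circle",cv2.minEnclosingCircle(P[m][:,:2].astype(np.float32)))
        e=cv2.fitEllipse(cs);print(e)
    dk=m&(im.max(-1)<90)
    print("dark",dk.sum(),P[dk].mean(0).round(1));q=P[dk][:,:2]
    if len(q)>5:
        u,s,v=np.linalg.svd(q-q.mean(0));t=(q-q.mean(0))@v[0];print(v[0],t.min(),t.max(),P[dk][:,2].max())
    cv2.imwrite(f"pics/{c}c.png",cv2.resize(im[r0:r1,c0:c1],None,fx=5 if c=="top" else 4.5,fy=5 if c=="top" else 4.5,interpolation=cv2.INTER_CUBIC))
E
```

```text
top 1460 z pct [248.5 251.4 254.1 258.2 273.1]
circle ((549.5319213867188, 63.61012268066406), 69.7782211303711)
((294.1931457519531, 202.6933135986328), (42.19771194458008, 42.404239654541016), 86.71342468261719)
dark 49 [551.8  75.1 275.9]
[-0.26104876 -0.96532561] -23.607125954657867 20.068341871865513 280.52498988285606
scene 1147 z pct [249.1 250.7 252.5 258.1 272. ]
dark 41 [559.7  71.2 271. ]
[-0.21964415 -0.97558006] -24.041671946510977 18.052078032714583 276.0312935054524
```

View pics/topc.png

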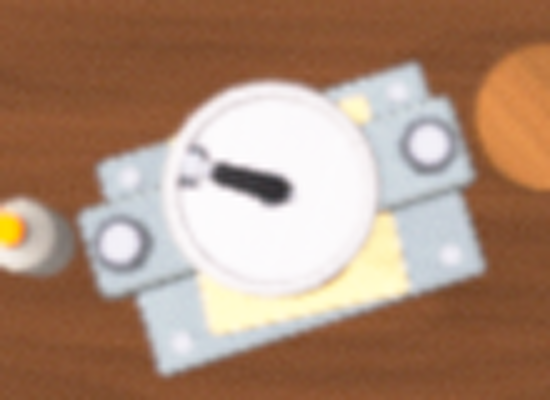

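View pics/scenec.png

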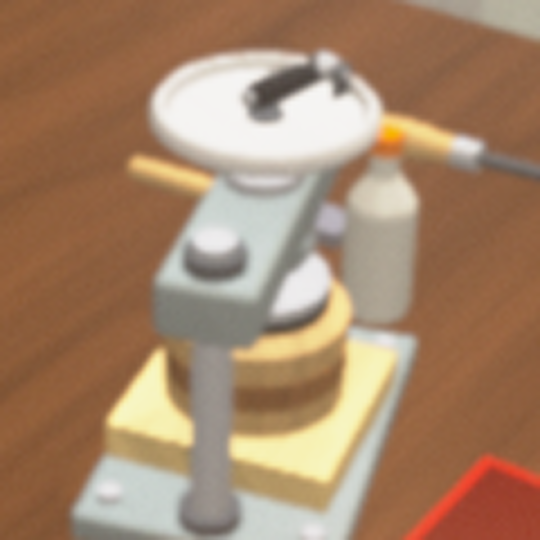

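Handle pin lies in direction (0.26, 0.965) from the wheel axis, about (549, 63). I'll move above the wheel for a wrist view.

Call:
jog_arm:
  steps:
    - [[0,0,-0.086],[1.6,-3.0,4.5],130]
    - [[0,0,-0.086],[1.6,-3.2,4.5],130]
    - [[0,0,-0.086],[1.6,-3.2,4.5],130]
    - [[0,0,-0.086],[1.6,-3.2,4.5],130]
    - [[0,0,-0.086],[1.6,-3.2,0],130]
    - [[0,0,-0.086],[1.6,-3.2,0],130]
    - [[0,0,-0.086],[1.6,-3.2,0],130]
    - [[0,0,-0.086],[1.6,-3.2,0],130]
    - [[0,0,-0.086],[1.6,-3.2,0],130]
    - [[0,0,-0.086],[1.6,-3.2,0],130]
    - [[0,0,-0.086],[1.6,-3.2,0],130]
    - [[0,0,-0.086],[1.6,-3.2,0],130]
    - [[0,0,-0.086],[1.6,-3.2,0],130]
    - [[0,0,-0.086],[1.6,-3.2,0],130]
    - [[0,0,-0.086],[1.6,-3.2,0],130]
    - [[0,0,-0.086],[1.6,-3.2,0],130]
    - [[0,0,0],[0,0,0],130]
    - [[0,0,0],[0,0,0],130]
  squeeze: 20

```text
t: 2.5
eef_pos: [535.4, 88.3, 380.0]
orientation: [-3.142, -0.0, 1.306]
force: [-0.4, 0.2, -0.8]
grip_width: 42.5
finger_force: 0.0
```

```bash
cat > w.py <<'E'
from h import *
import sys
s=arm.sense();print(s["t"],s["eef_pos"].round(1),s["orientation"].round(3),s["joints"].round(2),s["grip_width"],s["force"].round(2))
ci=camera_info("wrist");im,d=read_camera("wrist");P=pts("wrist",d);np.save("wP.npy",P)
cv2.imwrite(f"pics/{sys.argv[1]}.png",im);print(np.array(ci["world_from_camera"]).round(2).tolist())
for n in["wheel","handle","handle_grip","handle_pivot"]:
    for q in search_frame("wrist",n)[:2]: print(n,q["box"],round(q["conf"],2))
near=np.hypot(P[...,0]-549.5,P[...,1]-63.5)<85
m=near&(P[...,2]>235)&(P[...,2]<300)
print("wheel",m.sum(),cv2.minEnclosingCircle(P[m][:,:2].astype(np.float32)),np.percentile(P[m][:,2],[5,50,75,95]).round(1))
dk=m&(im.max(-1)<90)&(P[...,2]>258)&(np.hypot(P[...,0]-549.5,P[...,1]-63.5)<60);q=P[dk]
print("dark",dk.sum(),q.mean(0).round(1));c=q.mean(0)[:2]
u,sv,v=np.linalg.svd(q[:,:2]-c,full_matrices=False);t=(q[:,:2]-c)@v[0];n=(q[:,:2]-c)@v[1];print(v[0],t.min(),t.max(),n.min(),n.max(),np.percentile(q[:,2],[5,50,95]))
E
python3 w.py w1
```

```text
2.5 [535.4  88.3 380. ] [-3.142 -0.     1.306] [-0.61  0.06  0.42  1.46 -0.02  1.63 -0.45] 42.46463358292092 [-0.39  0.2  -0.77]
[[0.97, 0.25, 0.07, 552.6], [-0.26, 0.93, 0.25, 157.6], [0.0, -0.26, 0.96, 542.12], [0.0, 0.0, 0.0, 1.0]]
wheel [265.1, 136.1, 156.8, 129.2] 0.85
handle [331.6, 151.9, 24.7, 87.9] 0.83
handle_grip [340.0, 151.2, 17.7, 87.2] 0.56
handle_pivot [264.5, 135.9, 157.2, 130.8] 0.9
wheel 16043 ((548.954345703125, 65.13945770263672), 69.95150756835938) [251.  252.7 258.9 274.3]
dark 1183 [552.1  79.1 274.5]
[-0.24948781 -0.96837794] -43.611119482097266 27.08815344968787 -8.652212321061887 9.334842472045432 [270.68042224 274.90004817 276.91322444]
```

View pics/w1.png

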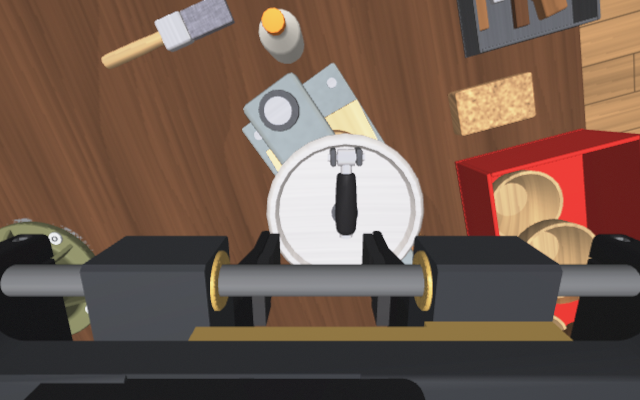

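The wrist view shows the wheel centred near pixel (345, 205) and the handle from (346, 155) at the pin to (345, 235). The jaw is already square to the handle. Descend to straddle the sleeve, then close.

Call:
jog_arm:
  steps:
    - [[0,0,0],[0.8,-0.7,-2],130]
    - [[0,0,0],[0.8,-0.7,-3],130]
    - [[0,0,0],[0,0,-3],130]
    - [[0,0,0],[0,0,-2.5],130]
    - [[0,0,0],[0,0,-1.2],130]
    - [[0,0,0],[0,0,-0.8],130]
    - [[0,0,0],[0,0,0],130]
    - [[0,0,0],[0,0,0],130]

```text
t: 3.55
eef_pos: [551.9, 75.3, 256.1]
orientation: [3.14, -0.001, 1.308]
force: [0.1, 0.2, -0.3]
grip_width: 42.5
finger_force: 0.0
```

Call:
jog_arm:
  steps:
    - [[0,0,0],[0,0,0],255]
    - [[0,0,0],[0,0,0],255]
    - [[0,0,0],[0,0,0],255]
    - [[0,0,0],[0,0,0],255]
    - [[0,0,0],[0,0,0],255]
  squeeze: 20

```text
t: 4.05
eef_pos: [553.1, 74.5, 255.5]
orientation: [3.137, -0.001, 1.307]
force: [6.0, -0.6, 0.2]
grip_width: 17.5
finger_force: 20.0
```

Sleeve pinched. Now fold it out along the 42 mm arc.

Call:
jog_arm:
  steps:
    - [[0,0,0],[0.01,0.05,0.66],255]
    - [[0,0,0],[0.04,0.15,0.64],255]
    - [[0,0,0],[0.06,0.24,0.61],255]
    - [[0,0,0],[0.09,0.34,0.56],255]
    - [[0,0,0],[0.11,0.42,0.5],255]
    - [[0,0,0],[0.12,0.48,0.43],255]
    - [[0,0,0],[0.14,0.54,0.35],255]
    - [[0,0,0],[0.15,0.59,0.25],255]
    - [[0,0,0],[0.16,0.62,0.15],255]
    - [[0,0,0],[0.16,0.64,0.05],255]
    - [[0,0,0],[0,0,0],255]
    - [[0,0,0],[0,0,0],255]

```text
t: 5.25
eef_pos: [562.9, 112.0, 298.6]
orientation: [3.138, 0.003, 1.304]
force: [1.1, -5.9, 5.3]
grip_width: 17.0
finger_force: 20.0
```

```bash
python3 - <<'E'
from h import *
print(arm.sense()["force"],arm.sense()["wrist_torque"])
for c in["wrist","scene"]:
    im,d=read_camera(c);P=pts(c,d);np.save(c+"P2.npy",P);cv2.imwrite(f"pics/{c}2.png",im)
a=cv2.imread("pics/wrist2.png")[60:360,120:520];b=cv2.resize(cv2.imread("pics/scene2.png")[130:240,280:380],(400,440))
cv2.imwrite("pics/m2.png",np.hstack([cv2.copyMakeBorder(a,0,140,0,0,0),b]))
E
```

```text
[ 1.14213738 -5.93050864  5.28253698] [-1.57706414 -0.05159081  0.02562521]
```

View pics/m2.png

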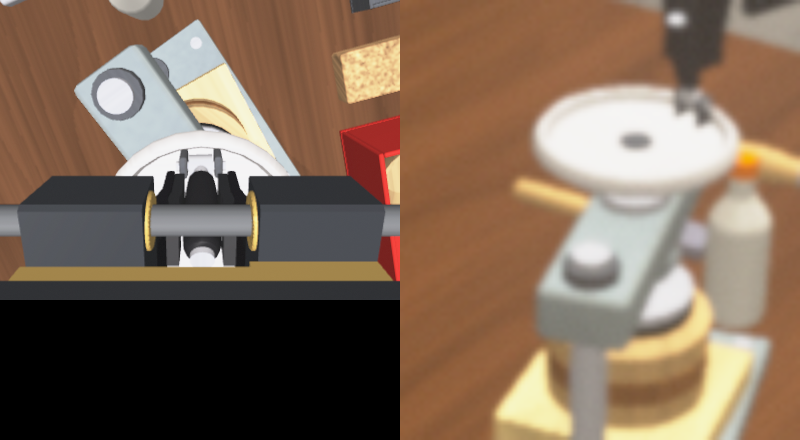

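The handle is up but still about 3 mm inward of upright: sleeve at (200, 200) in the left panel, wheel web clear. I'll push it slightly outward and estimate the pad gap.

Call:
jog_arm:
  steps:
    - [[0,0,0],[0.05,0.2,0],255]
    - [[0,0,0],[0.05,0.2,0],255]
    - [[0,0,0],[0,0,0],255]
    - [[0,0,0],[0,0,0],255]

```text
t: 5.75
eef_pos: [563.8, 115.3, 298.9]
orientation: [3.138, 0.004, 1.304]
force: [1.1, -7.5, 6.9]
grip_width: 17.3
finger_force: 20.0
```

```bash
python3 - <<'E'
from h import *
P=np.load("scenep2.npy") if 0 else np.load("sceneP2.npy");im=cv2.imread("pics/scene2.png")
C=np.array([549,64.5])
for col in (345,348,351,354):
    print(col)
    for r in range(190,222):
        p=P[r,col];print(r,p.round(0),round(float(np.hypot(*(p[:2]-C)))),im[r,col])
E
```

```text
345
190 [592.  37. 200.] 51 [147 156 154]
191 [590.  41. 195.] 47 [135 143 143]
192 [592.  39. 193.] 50 [128 136 137]
193 [589.  43. 187.] 46 [121 130 131]
194 [590.  42. 184.] 47 [118 127 128]
195 [591.  40. 183.] 49 [120 128 129]
196 [590.  43. 177.] 46 [117 126 127]
197 [591.  42. 175.] 47 [117 124 125]
198 [580.  59. 159.] 32 [123 130 131]
199 [584.  53. 161.] 37 [152 155 158]
200 [567.  80. 137.] 24 [197 199 202]
201 [571.  75. 137.] 24 [228 228 230]
202 [572.  73. 136.] 25 [236 235 236]
203 [576.  66. 137.] 27 [236 236 237]
204 [579.  62. 137.] 30 [237 236 238]
205 [581.  59. 136.] 32 [237 236 237]
206 [583.  56. 135.] 36 [237 236 237]
207 [587.  50. 136.] 41 [233 233 235]
208 [590.  45. 137.] 46 [217 217 220]
209 [591.  44. 135.] 47 [167 171 177]
210 [591.  44. 131.] 47 [126 132 139]
211 [592.  43. 129.] 48 [ 91  99 107]
212 [591.  45. 124.] 47 [68 84 97]
213 [591.  45. 121.] 47 [ 86 122 148]
214 [586.  53. 111.] 39 [116 173 214]
215 [588.  50. 110.] 42 [138 208 238]
216 [591.  47. 109.] 45 [143 214 241]
217 [594.  41. 110.] 51 [139 209 239]
218 [595.  40. 108.] 53 [128 193 23
[... 3108 characters left out ...]
60 [143 201 233]
204 [580. 111. 111.] 56 [147 213 239]
205 [583. 105. 112.] 53 [147 217 241]
206 [583. 106. 109.] 53 [150 220 243]
207 [586. 101. 109.] 52 [153 225 245]
208 [590.  95. 110.] 51 [156 227 245]
209 [593.  90. 111.] 51 [158 229 246]
210 [595.  87. 110.] 51 [157 229 246]
211 [599.  81. 111.] 52 [158 229 246]
212 [602.  76. 112.] 54 [157 228 246]
213 [603.  74. 110.] 55 [149 222 244]
214 [608.  66. 113.] 59 [132 202 235]
215 [607.  68. 108.] 58 [110 167 210]
216 [606.  71. 102.] 57 [ 94 144 180]
217 [608.  68. 101.] 59 [ 91 137 171]
218 [608.  68.  98.] 59 [ 89 136 168]
219 [607.  70.  92.] 58 [ 85 129 165]
220 [608.  68.  91.] 59 [ 78 117 154]
221 [608.  69.  86.] 59 [ 70 107 144]
```

Pad is roughly 11 mm above the blank, so about one turn to touch. Compute circular increments.

```bash
cat > c.py <<'E'
import sys,numpy as np
a,st,n=map(float,sys.argv[1:4]);R=float(sys.argv[4]) if len(sys.argv)>4 else 52.3
t=np.radians(a-st*np.arange(int(n)+1));p=R/10*np.c_[np.cos(t),np.sin(t)]
c=np.round(p,2);print(np.diff(c,axis=0).round(2).tolist(),"end",a-st*n)
E
python3 c.py 74 12 10; python3 -c "
from h import *;print(arm.sense()['joints'].round(2))"
```

```text
[[1.02, -0.41], [0.9, -0.61], [0.76, -0.79], [0.58, -0.93], [0.37, -1.02], [0.16, -1.09], [-0.08, -1.09], [-0.3, -1.05], [-0.51, -0.96], [-0.71, -0.84]] end -46.0
[-0.62  0.13  0.41  1.54 -0.05  1.48 -0.47]
```

Call:
jog_arm:
  steps:
    - [[0,0,0],[-0.11,-0.43,0],255]
    - [[0,0,0],[0,0,0],255]
    - [[0,0,0],[1.02,-0.41,-0.03],255]
    - [[0,0,0],[0.9,-0.61,-0.03],255]
    - [[0,0,0],[0.76,-0.79,-0.03],255]
    - [[0,0,0],[0.58,-0.93,-0.03],255]
    - [[0,0,0],[0.37,-1.02,-0.04],255]
    - [[0,0,0],[0.16,-1.09,-0.03],255]
    - [[0,0,0],[-0.08,-1.09,-0.03],255]
    - [[0,0,0],[0,0,0],255]

```text
t: 6.75
eef_pos: [599.9, 56.9, 295.6]
orientation: [3.139, -0.003, 1.308]
force: [4.2, 1.8, 3.8]
grip_width: 13.8
finger_force: 17.6
```

```bash
cat > f.py <<'E'
import numpy as np,sys
from bench import arm
C=np.array([549,64.5]);s=arm.sense();d=s["eef_pos"][:2]-C;r=np.hypot(*d);u=d/r;F=s["force"][:2]
print("t",s["t"],"r",r.round(1),"ang",np.degrees(np.arctan2(d[1],d[0])).round(1),"z",s["eef_pos"][2].round(1),"Frad",(F@u).round(2),"Fdrag",(F@[-u[1],u[0]]).round(2),s["force"].round(1),s["orientation"].round(3),s["wrist_torque"].round(2))
E
python3 f.py
```

```text
t 6.75 r 51.4 ang -8.6 z 295.6 Frad 3.87 Fdrag 2.36 [4.2 1.8 3.8] [ 3.139e+00 -3.000e-03  1.308e+00] [ 0.21 -1.07  0.03]
```

Grip width fell, so the sleeve may be slipping out sideways. Look.

```bash
python3 - <<'E'
from h import *
for c in["wrist","scene"]:
    im,d=read_camera(c);P=pts(c,d);np.save(c+"P3.npy",P);cv2.imwrite(f"pics/{c}3.png",im)
a=cv2.imread("pics/wrist3.png")[60:360,120:520];b=cv2.resize(cv2.imread("pics/scene3.png")[130:240,280:380],(400,440))
cv2.imwrite("pics/m3.png",np.hstack([cv2.copyMakeBorder(a,0,140,0,0,0),b]))
E
python3 f.py
```

```text
t 6.85 r 51.5 ang -8.0 z 295.4 Frad 4.77 Fdrag 3.11 [5.2 2.4 3.9] [ 3.139e+00 -2.000e-03  1.309e+00] [ 0.39 -1.34  0.05]
```

View pics/m3.png

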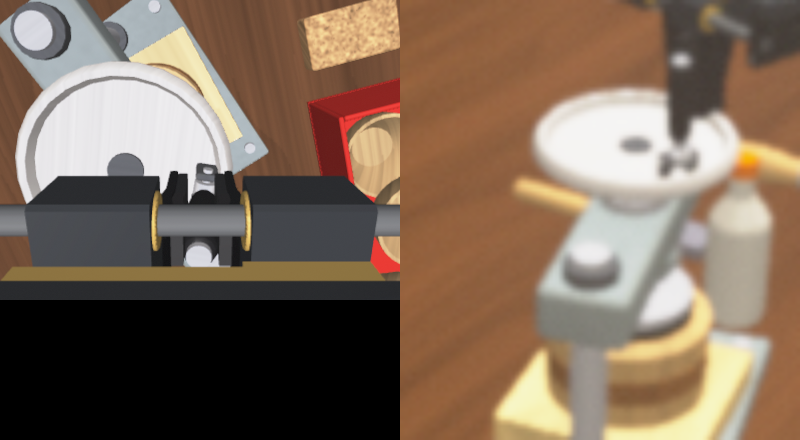

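```bash
python3 - <<'E'
from h import *
P=np.load("wristP3.npy")
for v,u in[(228,325),(232,325),(236,325),(245,323),(255,322),(308,316),(312,318),(316,318)]:
    p=P[v,u];d=p[:2]-[549,64.5];print(v,u,p.round(1),np.hypot(*d).round(1),np.degrees(np.arctan2(d[1],d[0])).round(1))
im=cv2.imread("pics/wrist3.png")[200:340,250:400];cv2.imwrite("pics/z3.png",cv2.resize(im,None,fx=4,fy=4,interpolation=cv2.INTER_CUBIC))
E
```

```text
228 325 [601.2  56.8 263.3] 52.8 -8.4
232 325 [600.9  56.  267.9] 52.6 -9.3
236 325 [600.4  53.9 268.8] 52.4 -11.7
245 323 [598.   49.8 271.6] 51.2 -16.7
255 322 [597.6  50.9 287.8] 50.4 -15.7
308 316 [594.   48.7 333.7] 47.7 -19.3
312 318 [594.3  46.4 333.3] 48.8 -21.8
316 318 [593.9  44.9 333.9] 49.0 -23.5
```

View pics/z3.png

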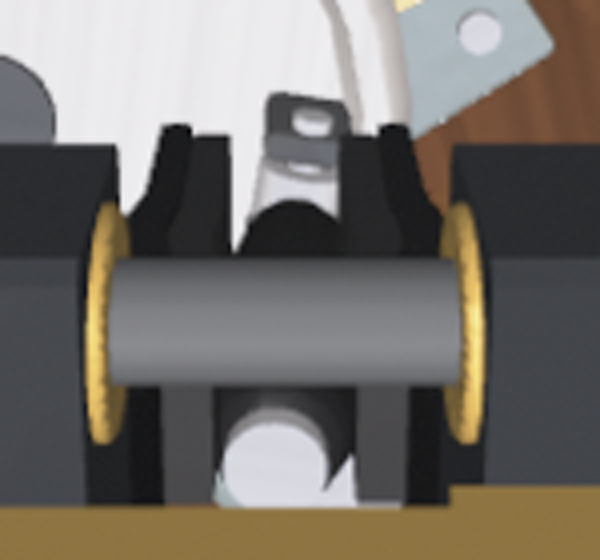

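The handle has run about 10 mm ahead between the pads because the pads were parallel to the motion. I'll open, recentre on the sleeve at about (596, 46.5), turn the jaw so it closes along the tangent, and re-pinch.

Call:
jog_arm:
  steps:
    - [[0,0,0],[0,0,0],145]
    - [[0,0,0],[0,0,0],145]
    - [[0,0,0],[-0.2,-0.45,-0.3],145]
    - [[0,0,0],[-0.25,-0.45,-0.3],145]
    - [[0,0,0.148],[0,0,0],145]
    - [[0,0,0.148],[0,0,0],145]
    - [[0,0,0.148],[0,0,0],145]
    - [[0,0,0.148],[0,0,0],145]
    - [[0,0,0.148],[0,0,0],145]
    - [[0,0,0.148],[0,0,0],145]
    - [[0,0,0.148],[0,0,0],145]
    - [[0,0,0.148],[0,0,0],145]
    - [[0,0,0.148],[0,0,0],145]
    - [[0,0,0.148],[0,0,0],145]
    - [[0,0,0],[0,0,0],145]

```text
t: 8.35
eef_pos: [593.2, 46.0, 287.8]
orientation: [-3.14, -0.002, 2.787]
force: [0.5, 0.5, -0.7]
grip_width: 37.5
finger_force: 0.0
```

```bash
python3 f.py; python3 - <<'E'
from h import *
print(arm.sense()["joints"].round(2))
im,d=read_camera("wrist");P=pts("wrist",d);np.save("wristP4.npy",P);cv2.imwrite("pics/wrist4.png",im[80:360])
E
```

```text
t 8.35 r 47.9 ang -22.7 z 287.8 Frad 0.23 Fdrag 0.66 [ 0.5  0.5 -0.7] [-3.140e+00 -2.000e-03  2.787e+00] [0.04 0.04 0.02]
[-0.41  0.18  0.33  1.5  -0.06  1.47  1.14]
```

View pics/wrist4.png

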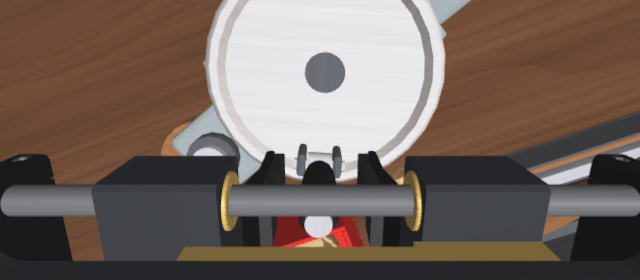

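The sleeve is centred between the fingers and the clevis faces the hub, at (322, 158) in the crop with the hub at (325, 72). Check the numbers.

```bash
python3 - <<'E'
from h import *
P=np.load("wristP4.npy")
for n,v,u in[("hub",152,325),("clevL",240,302),("clevR",240,337),("pin",240,320),("sleeve",255,319),("cap",302,318),("cap2",306,318)]:
    p=np.median(P[v-1:v+2,u-1:u+2].reshape(-1,3),axis=0);d=p[:2]-[549,64.5];print(n,p.round(1),np.hypot(*d).round(1),np.degrees(np.arctan2(d[1],d[0])).round(1))
E
for a in "-20 8 19"; do python3 c.py $a; done
```

```text
hub [549.3  64.5 251.2] 0.3 -1.7
clevL [589.8  35.2 269.9] 50.3 -35.7
clevR [596.6  54.1 269.9] 48.7 -12.3
pin [592.3  45.6 270.5] 47.2 -23.6
sleeve [587.3  46.8 303.5] 42.2 -24.8
cap [592.9  44.6 334.2] 48.2 -24.4
cap2 [594.6  43.9 333.6] 50.1 -24.4
[[-0.29, -0.67], [-0.39, -0.61], [-0.47, -0.56], [-0.54, -0.49], [-0.6, -0.41], [-0.66, -0.32], [-0.69, -0.22], [-0.72, -0.13], [-0.73, -0.03], [-0.73, 0.08], [-0.71, 0.18], [-0.67, 0.27], [-0.63, 0.36], [-0.58, 0.45], [-0.51, 0.53], [-0.43, 0.59], [-0.34, 0.64], [-0.25, 0.69], [-0.15, 0.71]] end -172.0
```

Call:
jog_arm:
  steps:
    - [[0,0,0],[0.25,-0.2,0],145]
    - [[0,0,0],[0,0,0],255]
    - [[0,0,0],[0,0,0],255]
    - [[0,0,0],[0,0,0],255]
    - [[0,0,0],[0,0,0],255]
  squeeze: 20

```text
t: 8.9
eef_pos: [596.3, 44.0, 288.6]
orientation: [-3.14, -0.0, 2.787]
force: [-1.2, -2.3, -0.2]
grip_width: 17.7
finger_force: 20.0
```

```bash
python3 f.py; python3 c.py -24 8 19; python3 c.py -176 8 19
```

```text
t 8.9 r 51.5 ang -23.4 z 288.6 Frad -0.22 Fdrag -2.57 [-1.2 -2.3 -0.2] [-3.14  -0.     2.787] [-0.64  0.28 -0.02]
[[-0.34, -0.64], [-0.43, -0.59], [-0.51, -0.53], [-0.58, -0.45], [-0.63, -0.36], [-0.67, -0.27], [-0.71, -0.18], [-0.73, -0.08], [-0.73, 0.03], [-0.72, 0.13], [-0.69, 0.22], [-0.65, 0.32], [-0.61, 0.41], [-0.54, 0.49], [-0.47, 0.56], [-0.39, 0.61], [-0.29, 0.67], [-0.21, 0.7], [-0.1, 0.73]] end -176.0
[[0.0, 0.72], [0.1, 0.73], [0.21, 0.7], [0.29, 0.67], [0.39, 0.61], [0.47, 0.56], [0.54, 0.49], [0.6, 0.41], [0.66, 0.32], [0.69, 0.22], [0.72, 0.13], [0.73, 0.03], [0.73, -0.08], [0.71, -0.18], [0.67, -0.27], [0.63, -0.36], [0.58, -0.45], [0.51, -0.53], [0.43, -0.59]] end -328.0
```

Well centred. First 10 rows, then check.

Call:
jog_arm:
  steps:
    - [[0,0,-0.14],[-0.34,-0.64,-0.02],255]
    - [[0,0,-0.14],[-0.43,-0.59,-0.02],255]
    - [[0,0,-0.14],[-0.51,-0.53,-0.02],255]
    - [[0,0,-0.14],[-0.58,-0.45,-0.03],255]
    - [[0,0,-0.14],[-0.63,-0.36,-0.02],255]
    - [[0,0,-0.14],[-0.67,-0.27,-0.02],255]
    - [[0,0,-0.14],[-0.71,-0.18,-0.02],255]
    - [[0,0,-0.14],[-0.73,-0.08,-0.02],255]
    - [[0,0,-0.14],[-0.73,0.03,-0.03],255]
    - [[0,0,-0.14],[-0.72,0.13,-0.02],255]

```text
t: 9.9
eef_pos: [537.8, 16.0, 286.5]
orientation: [3.137, -0.001, 1.382]
force: [6.3, 0.8, -3.3]
grip_width: 17.4
finger_force: 20.0
```

```bash
python3 f.py
```

```text
t 9.9 r 49.7 ang -103.0 z 286.5 Frad -2.21 Fdrag 5.91 [ 6.3  0.8 -3.3] [ 3.137e+00 -1.000e-03  1.382e+00] [ 0.12 -1.37  0.  ]
```

Call:
jog_arm:
  steps:
    - [[0,0,-0.14],[-0.72,0.15,-0.02],255]
    - [[0,0,-0.14],[-0.69,0.25,-0.02],255]
    - [[0,0,-0.14],[-0.65,0.32,-0.02],255]
    - [[0,0,-0.14],[-0.61,0.41,-0.02],255]
    - [[0,0,-0.14],[-0.56,0.49,-0.02],255]
    - [[0,0,-0.14],[-0.5,0.56,-0.02],255]
    - [[0,0,-0.14],[-0.42,0.61,-0.02],255]
    - [[0,0,-0.14],[-0.32,0.67,-0.02],255]
    - [[0,0,-0.14],[-0.24,0.7,-0.03],255]

```text
t: 10.8
eef_pos: [493.5, 56.1, 284.8]
orientation: [3.139, -0.011, 0.12]
force: [15.2, -3.6, -7.9]
grip_width: 17.3
finger_force: 20.0
```

```bash
python3 f.py; python3 -c "
from h import *;print(arm.sense()['joints'].round(2))"
```

```text
t 10.8 r 56.1 ang -171.4 z 284.8 Frad -14.49 Fdrag 5.84 [15.2 -3.6 -7.9] [ 3.139 -0.011  0.12 ] [-0.71 -3.38 -0.02]
[-0.53 -0.05  0.35  1.74  0.02  1.44 -1.64]
```

Drag is still free at about 5.9 N, but the handle is pressed outward against its stop. Ease inward 6 mm.

Call:
jog_arm:
  steps:
    - [[0,0,0],[0.3,0.05,0],255]
    - [[0,0,0],[0.3,0.05,0],255]
    - [[0,0,0],[0,0,0],255]
    - [[0,0,0],[0,0,0],255]

```text
t: 11.2
eef_pos: [494.4, 57.6, 284.7]
orientation: [3.141, 0.002, 0.127]
force: [-3.4, -2.9, 2.5]
grip_width: 17.6
finger_force: 20.0
```

```bash
python3 f.py
```

```text
t 11.2 r 55.1 ang -172.8 z 284.7 Frad 3.73 Fdrag 2.44 [-3.4 -2.9  2.5] [3.141e+00 2.000e-03 1.270e-01] [-0.77  1.1  -0.04]
```

Call:
jog_arm:
  steps:
    - [[0,0,0],[0.3,0.03,0],255]
    - [[0,0,0],[0,0,0],255]
    - [[0,0,0],[0,0,0],255]

```text
t: 11.5
eef_pos: [496.0, 57.7, 284.7]
orientation: [3.141, 0.005, 0.127]
force: [-7.8, -3.9, 5.2]
grip_width: 17.7
finger_force: 20.0
```

```bash
python3 f.py
```

```text
t 11.5 r 53.4 ang -172.7 z 284.7 Frad 8.22 Fdrag 2.91 [-7.8 -3.9  5.2] [3.141 0.005 0.127] [-0.85  2.09  0.03]
```

Good. Release and turn the jaw half a turn back for more wrist range.

Call:
jog_arm:
  steps:
    - [[0,0,0],[0,0,0],145]
    - [[0,0,0],[0,0,0],145]
    - [[0,0,0.149],[-0.1,0,0],145]
    - [[0,0,0.149],[-0.1,0,0],145]
    - [[0,0,0.149],[0,0,0],145]
    - [[0,0,0.149],[0,0,0],145]
    - [[0,0,0.149],[0,0,0],145]
    - [[0,0,0.149],[0,0,0],145]
    - [[0,0,0.149],[0,0,0],145]
    - [[0,0,0.149],[0,0,0],145]
    - [[0,0,0.149],[0,0,0],145]
    - [[0,0,0.149],[0,0,0],145]
    - [[0,0,0.149],[0,0,0],145]
    - [[0,0,0.149],[0,0,0],145]
    - [[0,0,0.149],[0,0,0],145]
    - [[0,0,0.149],[0,0,0],145]
    - [[0,0,0.149],[0,0,0],145]
    - [[0,0,0.149],[0,0,0],145]
    - [[0,0,0.149],[0,0,0],145]
    - [[0,0,0.149],[0,0,0],145]

```text
t: 13.5
eef_pos: [496.5, 59.3, 284.6]
orientation: [3.14, 0.001, 2.817]
force: [0.9, 0.2, -0.1]
grip_width: 37.6
finger_force: 0.0
```

Call:
jog_arm:
  steps:
    - [[0,0,0.149],[0,0,0],145]
    - [[0,0,0.149],[0,0,0],145]
    - [[0,0,0.149],[0,0,0],145]
    - [[0,0,0],[0,0,0],145]
    - [[0,0,0],[0,0,0],145]

```text
t: 14.0
eef_pos: [496.3, 59.0, 284.5]
orientation: [3.141, 0.001, -3.029]
force: [0.0, -0.4, -0.5]
grip_width: 37.8
finger_force: 0.0
```

```bash
python3 f.py; python3 - <<'E'
from h import *
print(arm.sense()["joints"].round(2))
im,d=read_camera("wrist");P=pts("wrist",d);cv2.imwrite("pics/wrist5.png",im[80:360])
q=P[P[...,2]>318];q=q[(np.hypot(q[:,0]-495,q[:,1]-58)<20)&(q[:,2]<345)];print("cap",len(q),np.median(q,axis=0))
E
```

```text
t 14.0 r 53.0 ang -174.0 z 284.5 Frad -0.0 Fdrag 0.4 [ 0.  -0.4 -0.5] [ 3.141e+00  1.000e-03 -3.029e+00] [ 0.   -0.02  0.06]
[-0.59 -0.04  0.41  1.73  0.02  1.45  1.5 ]
cap 631 [497.24405844  56.11636489 329.87738288]
```

View pics/wrist5.png

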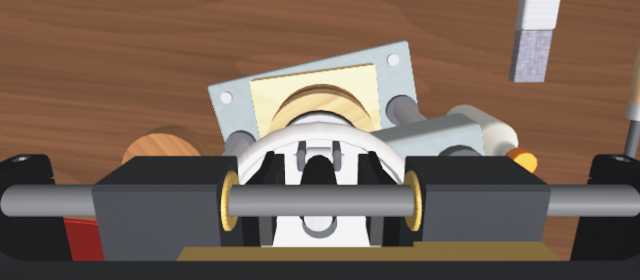

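Sleeve between the fingers, cap at (497, 56), radius 52.4, so it is upright. Regrip and continue in short arcs.

Call:
jog_arm:
  steps:
    - [[0,0,0],[0.05,-0.28,0],145]
    - [[0,0,0],[0,0,0],255]
    - [[0,0,0],[0,0,0],255]
    - [[0,0,0],[0,0,0],255]
    - [[0,0,0],[0,0,0],255]
  squeeze: 20

```text
t: 14.55
eef_pos: [496.4, 57.3, 284.6]
orientation: [3.139, 0.0, -3.025]
force: [-0.7, 4.2, -0.1]
grip_width: 17.4
finger_force: 20.0
```

```bash
python3 f.py;python3 c.py -171 8 20
```

```text
t 14.55 r 53.1 ang -172.2 z 284.6 Frad 0.09 Fdrag -4.28 [-0.7  4.2 -0.1] [ 3.139  0.    -3.025] [0.93 0.18 0.02]
[[-0.06, 0.73], [0.04, 0.73], [0.14, 0.71], [0.24, 0.69], [0.33, 0.65], [0.42, 0.6], [0.49, 0.53], [0.57, 0.46], [0.63, 0.38], [0.67, 0.29], [0.7, 0.18], [0.73, 0.09], [0.73, -0.01], [0.72, -0.11], [0.69, -0.22], [0.67, -0.31], [0.61, -0.39], [0.55, -0.48], [0.48, -0.55], [0.39, -0.61]] end -331.0
```

Call:
jog_arm:
  steps:
    - [[0,0,-0.14],[-0.06,0.73,-0.02],255]
    - [[0,0,-0.14],[0.04,0.73,-0.02],255]
    - [[0,0,-0.14],[0.14,0.71,-0.02],255]
    - [[0,0,-0.14],[0.24,0.69,-0.02],255]

```text
t: 14.95
eef_pos: [499.1, 81.9, 283.9]
orientation: [-3.137, -0.001, 2.689]
force: [-4.3, -4.1, 3.2]
grip_width: 17.0
finger_force: 20.0
```

```bash
python3 f.py
```

```text
t 14.95 r 52.9 ang 160.8 z 283.9 Frad 2.68 Fdrag 5.27 [-4.3 -4.1  3.2] [-3.137e+00 -1.000e-03  2.689e+00] [-0.82  0.93  0.03]
```

Call:
jog_arm:
  steps:
    - [[0,0,-0.14],[0.33,0.65,-0.02],255]
    - [[0,0,-0.14],[0.42,0.6,-0.02],255]
    - [[0,0,-0.14],[0.49,0.53,-0.02],255]
    - [[0,0,-0.14],[0.57,0.46,-0.02],255]

```text
t: 15.35
eef_pos: [516.2, 106.3, 283.1]
orientation: [-3.137, -0.002, 2.131]
force: [-7.5, -1.5, 4.3]
grip_width: 17.9
finger_force: 20.0
```

```bash
python3 f.py
```

```text
t 15.35 r 53.1 ang 128.2 z 283.1 Frad 3.48 Fdrag 6.81 [-7.5 -1.5  4.3] [-3.137e+00 -2.000e-03  2.131e+00] [-0.22  1.61 -0.04]
```

Call:
jog_arm:
  steps:
    - [[0,0,-0.14],[0.63,0.38,-0.02],255]
    - [[0,0,-0.14],[0.67,0.29,-0.02],255]
    - [[0,0,-0.14],[0.7,0.18,-0.02],255]

```text
t: 15.65
eef_pos: [535.6, 116.5, 282.4]
orientation: [-3.136, -0.002, 1.713]
force: [-8.7, 2.0, 4.7]
grip_width: 17.2
finger_force: 20.0
```

```bash
python3 f.py
```

```text
t 15.65 r 53.7 ang 104.5 z 282.4 Frad 4.13 Fdrag 7.87 [-8.7  2.   4.7] [-3.136e+00 -2.000e-03  1.713e+00] [ 0.38  1.94 -0.01]
```

Call:
jog_arm:
  steps:
    - [[0,0,-0.14],[0.73,0.09,-0.02],255]
    - [[0,0,-0.14],[0.73,-0.01,-0.02],255]

```text
t: 15.85
eef_pos: [550.0, 118.6, 282.0]
orientation: [-3.135, -0.002, 1.434]
force: [-8.8, 4.6, 4.1]
grip_width: 17.9
finger_force: 20.0
```

```bash
python3 f.py
```

```text
t 15.85 r 54.2 ang 89.0 z 282.0 Frad 4.47 Fdrag 8.92 [-8.8  4.6  4.1] [-3.135e+00 -2.000e-03  1.434e+00] [ 0.88  1.96 -0.01]
```

Drag is rising at about 4 N/rad, which matches pad contact, and is about 3.2 N over free. One more step, easing slightly inward towards upright.

Call:
jog_arm:
  steps:
    - [[0,0,-0.14],[0.72,-0.2,-0.02],255]
    - [[0,0,-0.03],[0.15,-0.1,0],255]

```text
t: 16.05
eef_pos: [559.3, 117.8, 281.8]
orientation: [-3.135, -0.004, 1.267]
force: [-8.2, 8.0, 4.5]
grip_width: 17.5
finger_force: 20.0
```

```bash
python3 f.py
```

```text
t 16.05 r 54.2 ang 79.1 z 281.8 Frad 6.3 Fdrag 9.61 [-8.2  8.   4.5] [-3.135 -0.004  1.267] [ 1.87  1.77 -0.01]
```

Pressure about right at roughly 4 N over free drag. Relax the arm, open, and check the handle.

Call:
jog_arm:
  steps:
    - [[0,0,0],[-0.3,0.06,0],255]
    - [[0,0,0],[0,0,0],255]

```text
t: 16.25
eef_pos: [558.6, 117.8, 281.9]
orientation: [-3.141, -0.005, 1.27]
force: [0.5, 7.8, -1.0]
grip_width: 17.7
finger_force: 20.0
```

Call:
jog_arm:
  steps:
    - [[0,0,0],[0,0,0],120]
    - [[0,0,0],[0,0,0],120]
    - [[0,0,0],[0,0,0],120]

```text
t: 16.55
eef_pos: [558.6, 112.7, 281.7]
orientation: [3.141, 0.001, 1.266]
force: [-1.1, 0.1, -0.4]
grip_width: 33.9
finger_force: 0.0
```

```bash
python3 f.py; python3 - <<'E'
from h import *
im,d=read_camera("wrist");P=pts("wrist",d);C=np.array([549,64.5])
m=(np.hypot(P[...,0]-559,P[...,1]-116)<20)&(P[...,2]<335)&(P[...,2]>258)
for lo,hi in[(258,270),(270,285),(285,300),(300,312),(312,318),(318,330)]:
    q=P[m&(P[...,2]>lo)&(P[...,2]<hi)]
    if len(q): c=np.median(q,axis=0);dd=c[:2]-C;r=np.hypot(q[:,0]-C[0],q[:,1]-C[1]);print(lo,hi,len(q),c.round(1),np.hypot(*dd).round(1),np.percentile(r,[3,97]).round(1),np.degrees(np.arctan2(dd[1],dd[0])).round(1))
E
```

```text
t 16.55 r 49.1 ang 78.7 z 281.7 Frad -0.15 Fdrag 1.06 [-1.1  0.1 -0.4] [3.141e+00 1.000e-03 1.266e+00] [-0.08  0.11 -0.11]
258 270 675 [559.5 118.8 262.1] 55.3 [47.7 59. ] 79.0
270 285 204 [559.8 122.7 281.7] 59.2 [45.  61.7] 79.5
285 300 588 [560.1 122.5 292.8] 59.0 [49.2 62.6] 79.2
300 312 610 [560.2 123.8 306.8] 60.3 [55.2 62.6] 79.3
312 318 263 [560.6 124.3 314.8] 60.9 [57.1 62.5] 79.0
318 330 313 [558.2 114.6 324.1] 50.9 [42.4 61.7] 79.5
```

Handle stands upright: outer surface at radius 61.7 to 62.6 along its whole height. Retreat straight up.

Call:
jog_arm:
  steps:
    - [[0,0,0],[0,0,1.5],120]
    - [[0,0,0],[0,0,2.5],120]
    - [[0,0,0],[0,0,4],120]
    - [[0,0,0],[0,0,4],120]
    - [[0,0,0],[0,1,3],120]
    - [[0,0,0],[-2,3,0],120]
    - [[0,0,0],[-2,4,0],120]
    - [[0,0,0],[-2,4,0],120]
    - [[0,0,0],[-2,4,0],120]
    - [[0,0,0],[0,0,0],120]
    - [[0,0,0],[0,0,0],120]

```text
t: 17.7
eef_pos: [478.2, 274.4, 432.7]
orientation: [3.141, -0.0, 1.269]
force: [-0.3, -0.8, 0.2]
grip_width: 45.9
finger_force: 0.0
```

```bash
python3 - <<'E'
from h import *
im,d=read_camera("scene");P=pts("scene",d)
for col in (346,348,350):
    for r in range(203,218): print(col,r,P[r,col].round(0)[2],im[r,col].tolist(),end=" | ")
    print()
cv2.imwrite("pics/s6.png",cv2.resize(im[115:265,260:400],(560,600),interpolation=cv2.INTER_CUBIC))
E
```

```text
346 203 129.0 [232, 231, 233] | 346 204 127.0 [233, 232, 234] | 346 205 128.0 [233, 232, 233] | 346 206 129.0 [233, 232, 233] | 346 207 127.0 [233, 232, 234] | 346 208 127.0 [233, 232, 234] | 346 209 130.0 [229, 229, 231] | 346 210 126.0 [215, 215, 218] | 346 211 125.0 [171, 173, 179] | 346 212 123.0 [124, 131, 136] | 346 213 119.0 [90, 97, 106] | 346 214 116.0 [72, 86, 100] | 346 215 114.0 [84, 119, 146] | 346 216 112.0 [111, 166, 207] | 346 217 111.0 [128, 193, 228] | 
348 203 130.0 [232, 231, 232] | 348 204 128.0 [232, 231, 232] | 348 205 128.0 [233, 232, 234] | 348 206 127.0 [233, 232, 234] | 348 207 127.0 [232, 232, 233] | 348 208 129.0 [230, 230, 231] | 348 209 128.0 [218, 218, 220] | 348 210 127.0 [174, 177, 182] | 348 211 121.0 [130, 135, 141] | 348 212 118.0 [92, 98, 106] | 348 213 118.0 [71, 85, 99] | 348 214 112.0 [85, 119, 144] | 348 215 109.0 [112, 167, 207] | 348 216 110.0 [132, 200, 234] | 348 217 110.0 [129, 196, 232] | 
350 203 129.0 [231, 231, 232] | 350 204 127.0 [232, 231, 233] | 350 205 128.0 [232, 232, 233] | 350 206 129.0 [232, 231, 232] | 350 207 127.0 [226, 225, 227] | 350 208 129.0 [207, 209, 212] | 350 209 126.0 [167, 170, 174] | 350 210 121.0 [122, 127, 132] | 350 211 119.0 [88, 96, 106] | 350 212 115.0 [78, 103, 121] | 350 213 111.0 [98, 141, 176] | 350 214 111.0 [122, 184, 224] | 350 215 110.0 [137, 206, 238] | 350 216 111.0 [136, 204, 237] | 350 217 112.0 [118, 177, 219] |
```

View pics/s6.png

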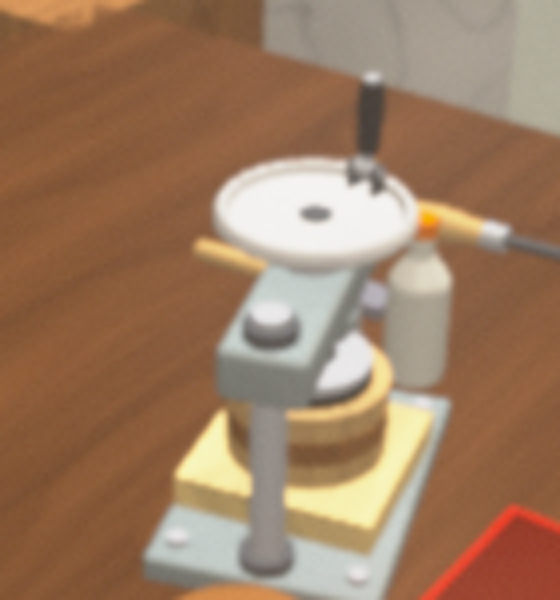

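The picture shows the handle upright at (370, 115) and the pad resting on the blank at (340, 385). The blank and the neighbouring things are in place. Hand in.

```bash
python3 -c "
from bench import arm
print(arm.finish_job())"
```

```text
the job is handed in; nothing more can be done
None
```

I handed the job in at about 18 s: the crank handle stands upright and I wound the screw down about one turn onto the blank. It stopped at roughly 4 N over the free drag at the handle, about 115–165 N on the blank by my estimate. That contact was judged from the rising handle force, since the camera could only place the pad to within about 2 mm; the last picture showed the blank, the glue bottle and the other things visible near the press still in place.

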